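# Start a timed stirring run in a titration lab

## Robot

A 6-joint arm with a two-finger parallel gripper is mounted at the origin on the work surface. World frame = base frame: x ahead of the robot, y to its left, z up, the work surface at z = 0. Lengths are in mm, angles in rad, forces in N, time in s.
With the tool pointing down it reaches from about 350 to 975 mm from the base axis. Payload 7.1 kg.
Tool frame: the origin (TCP) lies between the finger pads; the fingertips stand 19 mm ahead of it and the grasp point (between the pads) is the TCP; z points along the fingers, y is the line along which they close (so a half turn about z gives the same grasp; the last joint's range is limited). The gripper opens to 88 mm and grips with 3 to 60 N. Pads are 20 mm wide; open, the fingers measure 115 mm over their backs; the gripper's body (75 mm by 178 mm) begins 61 mm behind the grasp point.
Start: joints at [1.299, 0.423, 1.63, -0, 1.089, -0.019], TCP at [156.291, 605.126, 241.675] pointing down, gripper open.
Joint ranges: [-3, 3], [-0.9, 2.11], [0.09, 2.58], [-1.31, 4.45], [0.11, 2.69], [-2.54, 2.54]. Speed limits (rad/s): [2.39, 2.39, 3.01, 3.14, 3.14, 3.14].

## Interface

Orientations are given as a rotation vector (axis times angle).
In Python, from workcell import ctrl gives the robot as it stands.
- The arm moves only by the tool arm_command, never from a script. Its argument "series" is a list of rows, each an object with "linear": the shift along the tool's x, y, z in m, a list of three; "turn": the turn about the tool's z in rad. A call has 1 to 10 rows; each row shifts and turns the commanded pose from where the row before left it, along the tool's axes as they then stand; what a row does not reach is not made up. A row lasts 1/10 s, in which the tool goes at most 50 mm and 8.59 degrees, less where a joint would pass 70% of its speed; a pose out of reach is approached as far as the arm can. A call with a gripper value outside its range is refused whole. "jaw" is the opening, from -1 (shut) to 1 (fully open), set as the call begins (left out, the last holds). The fingers move at their own pace and stop on an object; the grip force is fixed at half the most. Time passes only in rows, so rows that do not move let the fingers close. It gives the time, the measured TCP pose, the force, the opening and the grip force at its end, in the units of the state.
- ctrl.get_obs(): the state, without advancing time (a new reading comes with each control period).
- ctrl.get_image(name): name is "side" or "top"; returns a dict with "frame" (384x512x3 uint8, blue, green, red), "fx", "fy", "cx", "cy" (pixels), "rvec" (rotation vector, rad) and "tvec" (3), from world to camera coordinates, as OpenCV has them. Camera axes: x right, y down, z forward; pixel columns grow to the right and rows downward; lengths in mm; the calibration is good to about 2 mm. A picture is of the moment at which its call begins. There is no depth.
- ctrl.close_job(): hands the job in; it is judged then, once.
The state is a dict: "t": time; "qpos": joint angles; "qvel": joint speeds; "joint_torque": joint torques, N m; "ee_pos": TCP position; "orientation": TCP orientation; "ft_force": force on the tool from outside, world axes, zero at the start; "moment": the same for the moment, N m; "width": finger opening in mm; "grasp_force": force on a finger pad.
Only numpy, scipy, OpenCV 4.12 (cv2) and the standard library are available. Lean on these libraries where they do the work, as an engineer would, in place of code of your own. Each camera call takes 0.05 s, during which the arm holds its last target. There are 200 camera calls.

## Task

Start the stirring run by pressing three latching keys with the fingertips, each lightly and all the way down so that it stays down, in this order: first the long bar key on the grey supply box, then the round key on the magnetic stirrer, and last the large round key on the bench timer. Leave the other key of each device up. Do not lift the timer or push it about, do not upset or shift the glassware and other things standing around, and finish with the hand clear.

Things in the scene. Friction and masses are not known exactly. Their poses are not given: they have to be found in the camera images.
- supply: Grey painted supply box, fixed to the bench, 90 (x) x 190 (y) x 55 mm high; origin at the centre of its underside, z up. Its long bar key is on the top at (-12, +45) mm and its short key at (-12, -65) mm in the box's own x, y.
- bar_key (a joint): Long bar key on the supply box, grey plastic, 20 (x) x 56 (y) mm seen from above, standing 18 mm proud of the box top when up. The joint is its stem: 0 fully up, 0.010 m fully down on its stop; starts within 1.5 mm of 0. The stem needs about 2 N all the way, has no return spring and stays where it is pushed.
- bar_key_top (a point): Centre of the top face of the long bar key; moves with the cap; 73 mm above the bench when fully up, 63 mm when fully down and let go. Axes as the supply box. The cap is cushioned on its stem (1 mm per 2 N, 7 mm at most): press the cap 11 to 13 mm down from fully up, or until about 4 to 8 N, to bring the stem home; over 25 N is too hard.
- short_key (a joint): Short key on the supply box, 20 x 22 mm, 18 mm proud, 110 mm from the bar key centre to centre. It is made like the others (10 mm stroke, about 2 N) and must be left up.
- stirrer: White magnetic stirrer, fixed to the bench, 220 (x) x 150 (y) mm, body 65 mm high, with a round steel plate (132 mm across, top at 73 mm) centred at x = +38 mm that carries a beaker; origin at the centre of its underside, z up; its key deck is the -x end. Round key at (-80, +45) mm and square key at (-80, -45) mm in its own x, y.
- round_key (a joint): Round key on the stirrer, grey plastic, 30 mm across, standing 18 mm proud of the body when up. The joint is its stem: 0 fully up, 0.010 m fully down on its stop; starts within 1.5 mm of 0. The stem needs about 2 N all the way, has no return spring and stays where it is pushed.
- round_key_top (a point): Centre of the top face of the stirrer's round key; moves with the cap; 83 mm above the bench when fully up, 73 mm when fully down and let go. Axes as the stirrer. The cap is cushioned on its stem (1 mm per 2 N, 7 mm at most): press the cap 11 to 13 mm down from fully up, or until about 4 to 8 N, to bring the stem home; over 25 N is too hard.
- square_key (a joint): Square key on the stirrer, 22 x 22 mm, 18 mm proud, 90 mm from the round key centre to centre. It is made like the others (10 mm stroke, about 2 N) and must be left up.
- timer: White bench timer, loose on the bench, about 0.25 to 0.5 kg, 110 (x) x 70 (y) x 35 mm high; origin at the centre of its underside, z up. Large round key on the top at (+28, 0) mm and a thin small key at (-40, 0) mm in its own x, y, a dark display between them. It stays put when pressed straight down.
- large_key (a joint): Large round key on the timer, grey plastic, 36 mm across, standing 18 mm proud of the case when up. The joint is its stem: 0 fully up, 0.010 m fully down on its stop; starts within 1.5 mm of 0. The stem needs about 2 N all the way, has no return spring and stays where it is pushed.
- large_key_top (a point): Centre of the top face of the timer's large round key; moves with the cap; 53 mm above the bench when fully up, 43 mm when fully down and let go. Axes as the timer. The cap is cushioned on its stem (1 mm per 2 N, 7 mm at most): press the cap 11 to 13 mm down from fully up, or until about 4 to 8 N, to bring the stem home; over 25 N is too hard.
- small_key (a joint): Small round key on the timer, 12 mm across, 14 mm proud, 68 mm from the large key centre to centre. It is made like the others (10 mm stroke, about 2 N) and must be left up.
- beaker: Loose glass beaker, 68 mm across, 85 mm high, standing on the stirrer's plate about 120 mm behind the keys; its rim is 158 mm above the bench. Origin at the centre of its underside.
- vial_a: Loose capped glass vial, 22 mm across, 45 mm high, standing between the devices to the right of the middle. Origin at the centre of its underside.
- vial_b: Loose vial like the other, standing between the devices to the left of the middle. Origin at the centre of its underside.
- reagent: Loose amber reagent bottle, 70 mm across, 140 mm high, beyond the devices. Origin at the centre of its underside.
- rinse: Loose white plastic bottle, 64 mm across, 150 mm high, beyond the devices. Origin at the centre of its underside.
- dish: Loose white ceramic dish, 84 mm across, 30 mm high, on the robot's side of the devices. Origin at the centre of its underside.
- spatula: Loose steel spatula, 160 mm long, lying on the robot's side of the devices. Origin under its middle.

How it is judged (in metres and radians):
On the way, in this order (a step that is already met when the one before it is completed fails the run):
1. the supply box's long bar key is down (value of joint bar_key above 0.007 m), for 0.1 s.
2. then the stirrer's round key is down (value of joint round_key above 0.007 m), for 0.1 s.
3. then the timer's large key is down (value of joint large_key above 0.007 m), for 0.1 s.
At the end, for the whole second after the job is handed in: The bar key, the stirrer's round key and the timer's large key are each at least 7 mm down of their 10 mm; the other three keys are less than 4 mm down; the timer rests flat on the bench within 30 mm of where it stood; every bystander is within 30 mm of its place and the standing ones upright (value of joint each of bar_key, round_key, large_key above 0.007 m and value of joint each of short_key, square_key, small_key below 0.004 m and linear speed of timer below 0.01 m/s and height (world z) of timer below 0.008 m and distance of each of timer, beaker, vial_a, vial_b, reagent, rinse, dish, spatula from where it was at the start of the episode below 0.03 m and angle between timer's own z axis and vertical below 0.1 rad and angle between each of beaker, vial_a, vial_b, reagent, rinse, dish's own z axis and vertical below 0.3 rad); the robot touches nothing.
It fails at once if a key was pressed before its turn ((value of joint round_key above 0.004 m and value of joint bar_key below 0.0065 m) or (value of joint large_key above 0.004 m and value of joint round_key below 0.0065 m)).
It fails at once if a key that should stay up was pressed (value of joint any of short_key, square_key, small_key above 0.004 m).
It fails at once if a device was pressed harder than 25 N (contact force between any of supply, stirrer, timer and the fingers above 25 N or contact force between any of supply, stirrer, timer and the arm above 25 N).
It fails at once if the timer was lifted, tipped or pushed about (height (world z) of timer above 0.012 m or distance of timer from where it was at the start of the episode above 0.03 m or angle between timer's own z axis and vertical above 0.2 rad).
It fails at once if a bystander was knocked over, lifted or shifted by more than 30 mm (distance of any of beaker, vial_a, vial_b, reagent, rinse, dish, spatula from where it was at the start of the episode above 0.03 m or angle between any of beaker, vial_a, vial_b, reagent, rinse, dish's own z axis and vertical above 0.5 rad).
It also fails if it takes over 54 s, if anything falls off the work surface, if the arm or the gripper's body presses on something with over 40 N, if the wrist force passes 120 N, or if a joint passes its speed limit or range.

## Working session

There is one attempt and no reset: what is moved stays moved. The work goes in short steps, Python scripts to look and compute and a tool call to move; the robot and the scene stay as the last step left them, time stands still between calls to the robot, and variables do not carry over. Pictures are saved under pics/ and viewed, at most 10 in all, crops included, and the job is handed in when it is done.

Besides the shell and the picture viewer there is one more tool, called as name(argument=value, ...) on one line, values as JSON. arm_command: Moves the arm, as the interface text tells. Its arguments: {"type":"object","properties":{"series":{"type":"array"},"jaw":{"type":"number"}},"required":["series"]}

```bash
mkdir -p pics
cat > h.py <<'E'
import numpy as np, cv2
from workcell import ctrl
def ray(c,u,v,z):
    R=cv2.Rodrigues(np.array(c["rvec"],float))[0]; t=np.array(c["tvec"],float).ravel()
    d=R.T@np.array([(u-c["cx"])/c["fx"],(v-c["cy"])/c["fy"],1]); o=-R.T@t
    return (o+d*(z-o[2])/d[2])
def proj(c,p):
    K=np.array([[c["fx"],0,c["cx"]],[0,c["fy"],c["cy"]],[0,0,1.]])
    return cv2.projectPoints(np.array(p,float).reshape(-1,1,3),np.array(c["rvec"],float),np.array(c["tvec"],float),K,None)[0].reshape(-1,2)
E
python3 - <<'E'
from h import *
import pickle
for n in("top","side"):
    c=ctrl.get_image(n); pickle.dump(c,open(n+".pkl","wb"))
    cv2.imwrite(f"pics/{n}1.png",cv2.resize(c["frame"],(800,600),interpolation=cv2.INTER_CUBIC))
    R=cv2.Rodrigues(np.array(c["rvec"]))[0];print(n,c["fx"],c["cx"],c["cy"],(-R.T@np.array(c["tvec"]).ravel()).round())
o=ctrl.get_obs();print({k:np.round(o[k],3) for k in o})
E
```

```text
top 485.41535292561116 260.3037014766894 199.93900680895825 [ 359.    2. 1386.]
side 401.86643340926776 259.65502624920197 191.115079038338 [ 461. -782.  616.]
{'t': np.float64(0.1), 'qpos': array([ 1.299,  0.424,  1.631,  0.   ,  1.089, -0.019]), 'qvel': array([-0.001, -0.002, -0.002,  0.   , -0.002, -0.001]), 'joint_torque': array([-0.0000e+00, -5.4562e+01, -2.7433e+01,  6.5000e-02,  1.9000e-02,
       -0.0000e+00]), 'ee_pos': array([156.176, 604.683, 240.981]), 'orientation': array([-3.960e-01, -3.116e+00,  2.000e-03]), 'ft_force': array([-0.347,  0.467, -0.548]), 'moment': array([ 0.011, -0.021, -0.043]), 'grasp_force': np.float64(0.0), 'width': np.float64(87.787)}
```

View pics/top1.png

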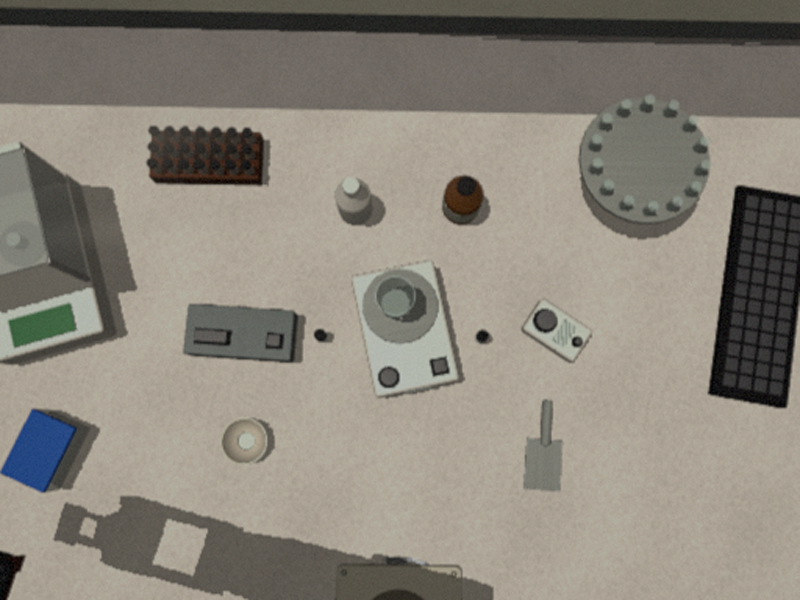

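View pics/side1.png

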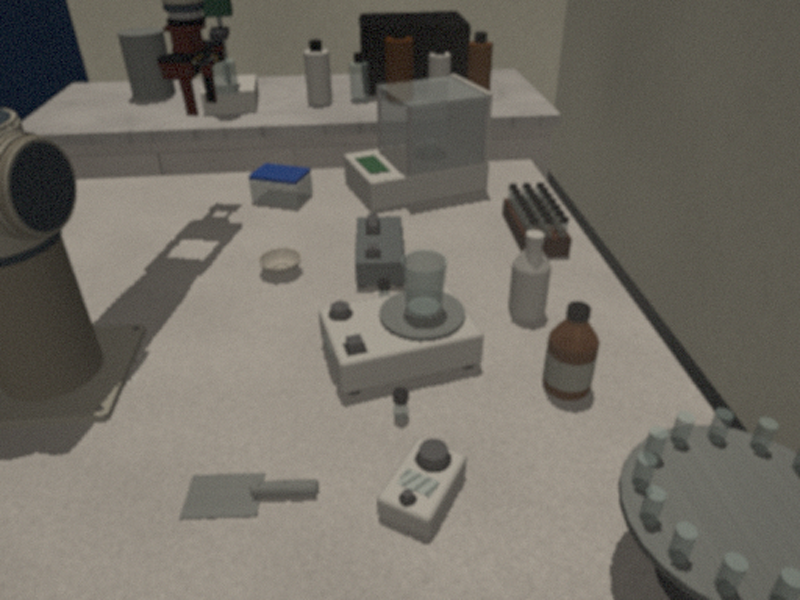

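The top view shows the bar key at about (210,336), the round key at (388,377) and the large timer key at (545,320). The others are short (274,340), square (440,366) and small (577,342). The side view shows the same keys. Next I'll measure the centroids.

Run:
```python
from h import *
import pickle
c=pickle.load(open("top.pkl","rb")); s=pickle.load(open("side.pkl","rb"))
g=cv2.cvtColor(c["frame"],cv2.COLOR_BGR2GRAY)
T={}
for n,u,v,z,th in[("bar",210,336,73,62),("short",274,340,73,62),("round",388,377,83,85),("square",440,366,83,85),("large",545,320,53,85),("small",577,342,49,85)]:
    u*=.64;v*=.64
    u0,v0=int(u-16),int(v-12);w=g[v0:v0+24,u0:u0+34]
    if n in("bar","short"): th=int((np.median(w)+w.min())/2)
    m=(w<th).astype(np.uint8); k,l,st,ce=cv2.connectedComponentsWithStats(m)
    i=min(range(1,k),key=lambda i:np.hypot(ce[i][0]+u0-u,ce[i][1]+v0-v)-.02*st[i][4])
    p=ray(c,ce[i][0]+u0,ce[i][1]+v0,z);T[n]=p
    print(n,th,st[i],(ce[i]+[u0,v0]).round(1),p.round(1),"side800",(proj(s,p)[0]/.64).round())
for a,b,q in[("bar","short",110),("round","square",90),("large","small",68)]:
    d=(T[a]-T[b])[:2];print(a,np.hypot(*d).round(1),q,"ang",np.degrees(np.arctan2(d[1],d[0])).round(1))
a=c["frame"][175:260,110:390];cv2.imwrite("pics/crop.png",cv2.resize(a,(798,242),interpolation=cv2.INTER_CUBIC))
b=s["frame"][130:330,190:310];b=cv2.resize(b,None,fx=3,fy=3,interpolation=cv2.INTER_CUBIC)
for n in T:
    q=(proj(s,T[n])[0]-[190,130])*3;cv2.circle(b,tuple(int(x) for x in q),3,(0,0,255),-1)
cv2.imwrite("pics/side2.png",b)
```

```text
bar 56 [ 6  9 24  9 54] [139.2 217.6] [494.8 320.   73. ] side800 [369. 221.]
short 59 [11  9 12  9 37] [177.  219.3] [491.7 217.5  73. ] side800 [370. 247.]
round 85 [10  6 13 13 72] [248.5 241.4] [434.1  22.5  83. ] side800 [339. 304.]
square 85 [10  7 12 11 73] [281.1 234.3] [454.3 -64.7  83. ] side800 [354. 337.]
large 85 [  9   6  15  15 155] [348.3 204.7] [ 541.4 -252.3   53. ] side800 [433. 445.]
small 85 [13 10  7  6 32] [368.6 218.5] [ 504.1 -309.    49. ] side800 [407. 487.]
bar 102.5 110 ang 88.3
round 89.5 90 ang 103.0
large 67.8 68 ang 56.6
```

View pics/side2.png

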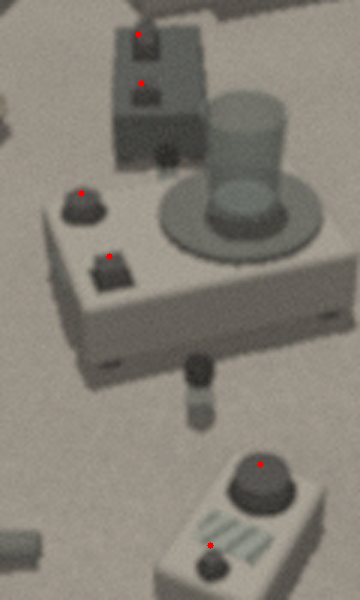

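arm_command(series=[{"linear": [0,0,0],"turn": -0.127},{"linear": [0,0,0],"turn": -0.126},{"linear": [0,0,0],"turn": 0},{"linear": [0,0,0],"turn": 0}], jaw=-1)

```text
t: 0.5
ee_pos: [156.2, 605.0, 241.4]
orientation: [-0.005, -3.141, 0.001]
ft_force: [-0.2, -0.7, -0.8]
width: 59.4
grasp_force: 0.0
```

arm_command(series=[{"linear": [-0.034,-0.028,0.006],"turn": 0},{"linear": [-0.034,-0.028,0.006],"turn": 0},{"linear": [-0.034,-0.028,0.006],"turn": 0},{"linear": [-0.034,-0.028,0.006],"turn": 0},{"linear": [-0.034,-0.028,0.006],"turn": 0},{"linear": [-0.034,-0.028,0.006],"turn": 0},{"linear": [-0.034,-0.028,0.006],"turn": 0},{"linear": [-0.034,-0.028,0.006],"turn": 0},{"linear": [-0.034,-0.028,0.006],"turn": 0},{"linear": [-0.034,-0.028,0.006],"turn": 0}])

```text
t: 1.5
ee_pos: [497.6, 323.9, 181.5]
orientation: [0.005, 3.141, 0.0]
ft_force: [0.4, 0.2, 0.1]
width: 0.4
grasp_force: 0.0
```

arm_command(series=[{"linear": [0,0,0],"turn": 0},{"linear": [0,0,0],"turn": 0}])

```text
t: 1.7
ee_pos: [496.6, 324.5, 181.3]
orientation: [-0.007, -3.141, 0.0]
ft_force: [0.0, -0.2, 0.4]
width: 0.8
grasp_force: 0.0
```

arm_command(series=[{"linear": [0,0.002,0.035],"turn": 0},{"linear": [0,0,0.035],"turn": 0},{"linear": [0,0,0.006],"turn": 0},{"linear": [0,0,0],"turn": 0},{"linear": [0,0,0],"turn": 0}])

```text
t: 2.2
ee_pos: [496.6, 328.3, 107.0]
orientation: [-0.001, 3.14, 0.001]
ft_force: [-0.6, -0.4, -0.5]
width: 0.5
grasp_force: 0.0
```

Run:
```python
from h import *
a=ctrl.get_image("side")["frame"][110:230,190:310];b=ctrl.get_image("top")["frame"][170:260,110:230]
cv2.imwrite("pics/bar.png",np.hstack([cv2.resize(a,(400,400),interpolation=cv2.INTER_CUBIC),cv2.resize(b,(400,400),interpolation=cv2.INTER_CUBIC)]))
```

```text
(no output)
```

View pics/bar.png

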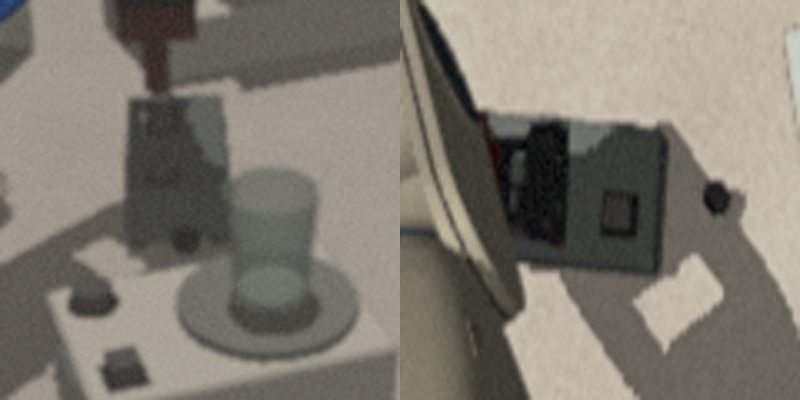

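The fingertips are above the bar key: finger at (157,80) and key at about (150,115) in the left crop. Now I'll press slowly.

arm_command(series=[{"linear": [0,0,0.01],"turn": 0},{"linear": [0,0,0.004],"turn": 0},{"linear": [0,0,0.003],"turn": 0},{"linear": [0,0,0.003],"turn": 0},{"linear": [0,0,0],"turn": 0}])

```text
t: 2.8
ee_pos: [496.3, 327.1, 85.3]
orientation: [0.0, -3.141, 0.0]
ft_force: [0.5, 0.5, 1.6]
width: 0.5
grasp_force: 0.6
```

arm_command(series=[{"linear": [0,0,0.002],"turn": 0},{"linear": [0,0,0.002],"turn": 0},{"linear": [0,0,0.002],"turn": 0},{"linear": [0,0,0],"turn": 0},{"linear": [0,0,0],"turn": 0}])

```text
t: 3.3
ee_pos: [496.4, 327.1, 79.9]
orientation: [0.0, -3.142, 0.0]
ft_force: [-1.4, -1.2, 4.5]
width: 0.2
grasp_force: 2.4
```

arm_command(series=[{"linear": [0,0,0.001],"turn": 0},{"linear": [0,0,0],"turn": 0},{"linear": [0,0,0],"turn": 0}])

```text
t: 3.6
ee_pos: [496.4, 327.2, 79.1]
orientation: [-0.0, 3.141, 0.0]
ft_force: [-1.4, -0.4, 7.0]
width: 0.6
grasp_force: 3.2
```

arm_command(series=[{"linear": [0,0,-0.03],"turn": 0},{"linear": [0,0,-0.04],"turn": 0},{"linear": [0.01,-0.04,0],"turn": 0},{"linear": [0.01,-0.04,0],"turn": 0},{"linear": [0.01,-0.04,0],"turn": 0},{"linear": [0.01,-0.04,0],"turn": 0},{"linear": [0.01,-0.04,0],"turn": 0},{"linear": [0.01,-0.04,0],"turn": 0},{"linear": [0.002,-0.04,0],"turn": 0},{"linear": [0,-0.025,0],"turn": 0}])

```text
t: 4.6
ee_pos: [433.5, 20.1, 148.6]
orientation: [-0.001, -3.141, 0.0]
ft_force: [0.6, -0.3, -0.3]
width: 0.6
grasp_force: 0.0
```

arm_command(series=[{"linear": [0,0,0],"turn": 0},{"linear": [0,0,0],"turn": 0}])

```text
t: 4.8
ee_pos: [434.5, 22.0, 148.7]
orientation: [0.002, 3.141, 0.0]
ft_force: [-0.1, -0.7, -0.7]
width: 0.2
grasp_force: 0.0
```

arm_command(series=[{"linear": [0,0,0.02],"turn": 0},{"linear": [0,0,0.016],"turn": 0},{"linear": [0,0,0],"turn": 0},{"linear": [0,0,0],"turn": 0}])

```text
t: 5.2
ee_pos: [434.4, 23.0, 112.6]
orientation: [0.002, -3.141, -0.0]
ft_force: [-0.4, 0.0, 0.2]
width: 0.2
grasp_force: 0.0
```

Run:
```python
from h import *
a=ctrl.get_image("side")["frame"][120:240,190:310];b=ctrl.get_image("top")["frame"][170:260,120:300]
cv2.imwrite("pics/round.png",np.hstack([cv2.resize(a,(360,360),interpolation=cv2.INTER_CUBIC),cv2.resize(b,(440,360),interpolation=cv2.INTER_CUBIC)]))
```

```text
(no output)
```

View pics/round.png

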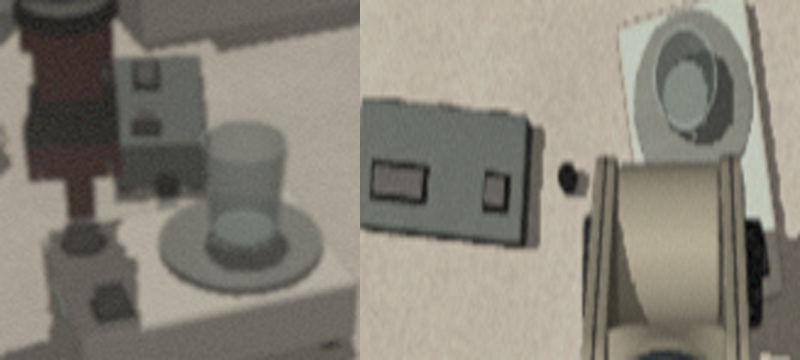

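The bar key now sits low, at (148,72) in the left crop, while the short key still stands up at (147,125). The fingertip (80,215) is right over the round key (83,238). Pressing now.

arm_command(series=[{"linear": [0,0,0.006],"turn": 0},{"linear": [0,0,0.004],"turn": 0},{"linear": [0,0,0.003],"turn": 0},{"linear": [0,0,0.003],"turn": 0},{"linear": [0,0,0.003],"turn": 0},{"linear": [0,0,0],"turn": 0},{"linear": [0,0,0],"turn": 0}])

```text
t: 6.0
ee_pos: [434.5, 22.2, 93.6]
orientation: [0.0, -3.142, -0.0]
ft_force: [-0.1, 1.3, 1.2]
width: 0.7
grasp_force: 0.4
```

arm_command(series=[{"linear": [0,0,0.002],"turn": 0},{"linear": [0,0,0.002],"turn": 0},{"linear": [0,0,0],"turn": 0},{"linear": [0,0,0],"turn": 0}])

```text
t: 6.4
ee_pos: [434.5, 22.2, 89.8]
orientation: [-0.0, 3.142, -0.0]
ft_force: [-1.1, 1.1, 4.6]
width: 0.3
grasp_force: 2.5
```

arm_command(series=[{"linear": [0,0,0.001],"turn": 0},{"linear": [0,0,0],"turn": 0},{"linear": [0,0,0],"turn": 0}])

```text
t: 6.7
ee_pos: [434.5, 22.2, 88.9]
orientation: [-0.0, 3.141, -0.0]
ft_force: [-0.9, 0.1, 6.3]
width: 0.4
grasp_force: 3.3
```

arm_command(series=[{"linear": [0,0,-0.03],"turn": 0},{"linear": [0,0,-0.04],"turn": 0},{"linear": [0,-0.04,0],"turn": 0},{"linear": [0,-0.04,0],"turn": 0},{"linear": [-0.015,-0.04,0],"turn": 0},{"linear": [-0.022,-0.04,0],"turn": 0},{"linear": [-0.025,-0.04,0],"turn": 0},{"linear": [-0.025,-0.04,0],"turn": 0},{"linear": [-0.02,-0.034,0],"turn": 0},{"linear": [0,0,0],"turn": 0}])

```text
t: 7.7
ee_pos: [543.8, -256.0, 158.6]
orientation: [0.004, 3.139, -0.003]
ft_force: [0.2, -0.1, 0.0]
width: 0.3
grasp_force: 0.0
```

arm_command(series=[{"linear": [0,0,0.04],"turn": 0},{"linear": [0,0,0.036],"turn": 0},{"linear": [0,0,0],"turn": 0},{"linear": [0,0,0],"turn": 0}])

```text
t: 8.1
ee_pos: [540.7, -251.0, 82.5]
orientation: [0.001, -3.139, -0.002]
ft_force: [1.2, 0.3, 0.4]
width: 0.3
grasp_force: 0.0
```

Run:
```python
from h import *
a=ctrl.get_image("side")["frame"][220:340,210:330];b=ctrl.get_image("top")["frame"][150:260,200:400]
cv2.imwrite("pics/large.png",np.hstack([cv2.resize(a,(360,360),interpolation=cv2.INTER_CUBIC),cv2.resize(b,(440,360),interpolation=cv2.INTER_CUBIC)]))
```

```text
(no output)
```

View pics/large.png

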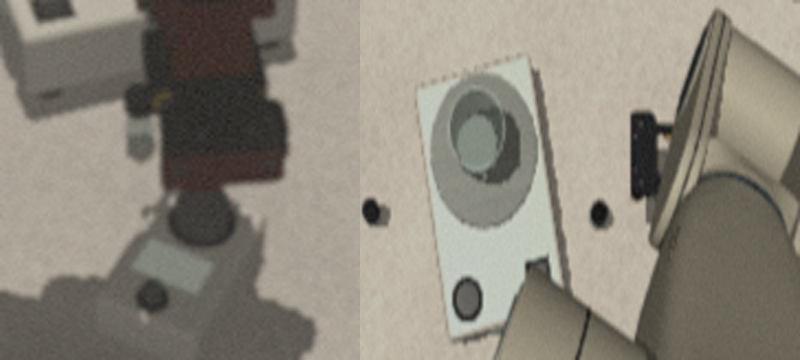

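The fingertip is over the large key, at (203,205) in the left crop. The vial and the small key are clear.

arm_command(series=[{"linear": [0,0,0.007],"turn": 0},{"linear": [0,0,0.004],"turn": 0},{"linear": [0,0,0.003],"turn": 0},{"linear": [0,0,0.003],"turn": 0},{"linear": [0,0,0.002],"turn": 0},{"linear": [0,0,0],"turn": 0},{"linear": [0,0,0],"turn": 0}])

```text
t: 8.9
ee_pos: [541.6, -251.9, 63.7]
orientation: [-0.0, 3.141, -0.0]
ft_force: [0.8, -0.5, 0.9]
width: 0.7
grasp_force: 0.6
```

arm_command(series=[{"linear": [0,0,0.002],"turn": 0},{"linear": [0,0,0.002],"turn": 0},{"linear": [0,0,0],"turn": 0},{"linear": [0,0,0],"turn": 0}])

```text
t: 9.3
ee_pos: [541.6, -251.9, 59.9]
orientation: [-0.0, 3.141, -0.0]
ft_force: [-0.2, -0.1, 4.8]
width: -0.1
grasp_force: 2.4
```

arm_command(series=[{"linear": [0,0,0.001],"turn": 0},{"linear": [0,0,0],"turn": 0},{"linear": [0,0,0],"turn": 0}])

```text
t: 9.6
ee_pos: [541.6, -251.9, 59.1]
orientation: [-0.0, 3.141, -0.0]
ft_force: [0.8, 1.1, 6.3]
width: 0.3
grasp_force: 3.2
```

arm_command(series=[{"linear": [0,0,-0.02],"turn": 0},{"linear": [0,0,-0.04],"turn": 0},{"linear": [0,0,-0.04],"turn": 0},{"linear": [0,0,-0.04],"turn": 0},{"linear": [0,-0.04,-0.02],"turn": 0},{"linear": [0,-0.04,0],"turn": 0},{"linear": [0,-0.04,0],"turn": 0},{"linear": [0,0,0],"turn": 0},{"linear": [0,0,0],"turn": 0},{"linear": [0,0,0],"turn": 0}])

```text
t: 10.6
ee_pos: [540.9, -370.6, 217.9]
orientation: [0.001, -3.14, -0.002]
ft_force: [-0.3, 0.4, 0.7]
width: 0.4
grasp_force: 0.0
```

Run:
```python
from h import *
cv2.imwrite("pics/end.png",cv2.resize(ctrl.get_image("side")["frame"],(800,600),interpolation=cv2.INTER_CUBIC))
```

```text
(no output)
```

View pics/end.png

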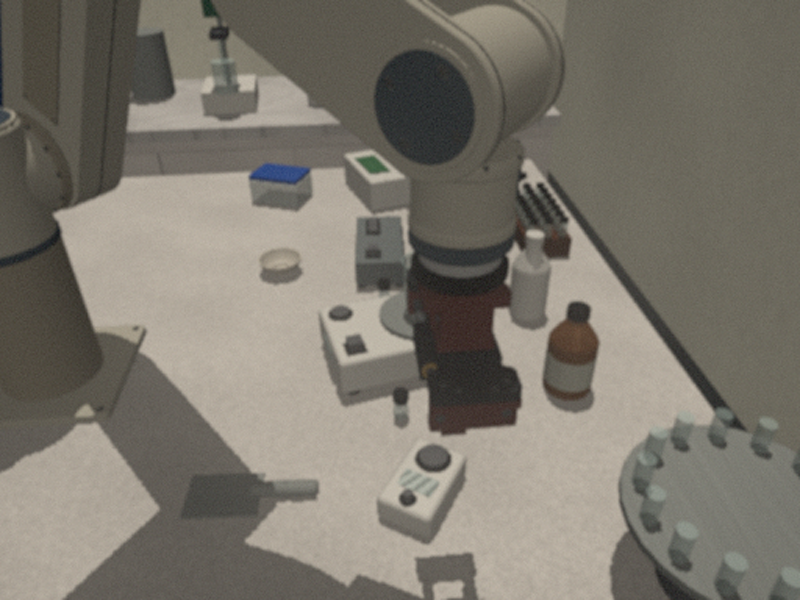

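The three keys are low: bar (373,226), round (340,313) and large (433,457). The other keys are up, the visible objects are in place and the hand is clear.

```bash
python3 -c "
from workcell import ctrl
print(ctrl.close_job())"
```

```text
the job is handed in; nothing more can be done
None
```

I pressed the bar key, the stirrer's round key and the timer's large key in that order, each to about 6–7 N and fully down, and handed the job in at about 11 s with the hand clear; the hand-in call returned no verdict.

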